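# Fit the dusting wand to the library vacuum

## Task

Draw the square aluminium wand out of the plywood pigeonhole by the end that sticks out and lay it down on the table clear of the pigeonhole, letting go of it. Then take it again nearer its other end and slide its open, holed end onto the neck of the vacuum, under the steel guard rail, until the spring button pops up through the hole; let go of it there. Leave the book, the date stamp and the ink pad where they are.

Things in the scene. Friction and masses are not known exactly. Their poses are not given: they have to be found in the camera images.
- wand_mid (a point): Centre of the loose wand: straight square aluminium tube, 32 x 32 mm outside, 240 mm long, 3 mm walls, about 160 g, lying on the table (centre 16 mm up). x runs along the tube to the front end, which is open (26 x 26 mm bore); z is up, out of the face with the hole. The rear end has a black cap. At the start only the front 60 to 75 mm stick out of the pigeonhole.
- wand_front (a point): Middle of the wand's open front end (120 mm along +x from the wand's centre). Same axes as the wand.
- wand_hole (a point): Centre of the 16 x 16 mm hole in the wand's upper face, on the outside, 45 mm behind the front end. Same axes.
- cubby_mouth (a point): Middle of the mouth (32 mm up) of a fixed plywood pigeonhole: a tunnel 200 mm deep, opening 72 mm wide and 65 mm high, outside 100 mm wide and 77 mm high, with no floor (the wand lies on the table). A 16 mm book lies on its roof from 65 mm behind the mouth. x points straight out of the mouth, z up.
- neck_root (a point): Where the vacuum's level neck meets its flat front face: on the neck's axis, 70 mm above the table. x points into the vacuum (the wand is pushed along +x and its x axis ends along this one), z up. The face stops the wand's front end. The vacuum is fixed: a grey canister 260 mm long, 200 wide, 210 high (carry handle to 255).
- neck_tip (a point): Middle of the neck's free end, 88 mm out from the face; axes as neck_root. The neck is a square black stub, 24 x 24 mm (1 mm clearance all round in the wand), its last 14 mm tapered to 14 mm square.
- guard_bar (a point): Middle of the cross bar of a level steel guard rail (12 mm round bar) that stands out from the vacuum's face over the neck: bar centre 118 mm above the table, 78 mm out, 62 mm to each side. The wand passes beneath it; fingers and gripper do not, so the wand must be held at least 105 mm behind its front end. Axes as neck_root.
- button (a joint): Spring button, a steel dome 13 mm across, 4.5 mm proud of the neck's upper face, 46.5 mm out from the vacuum's face. 0 = fully out, grows to 0.006 (m) pressed in. The wand's edge presses it in as it is pushed on with some 6 to 12 N; it springs back to 0 when the hole is over it, the wand's front end 0 to 3 mm from the face. Pushing the wand against the face is right.
- book_mid (a point): Centre of a closed blue book lying flat, 110 x 180 x 28 mm. To be left alone.
- stamp_mid (a point): Middle (33 mm up) of a date stamp standing on the table, 50 x 32 mm foot, dark wooden handle, 66 mm tall. To be left alone.
- inkpad_mid (a point): Centre of a flat dark steel ink pad tin, 110 x 70 x 18 mm. To be left alone.
Things that resemble listed ones, but are neither listed nor needed, are in the scene too. Of the things like the part that bears wand_mid, leave any that is green; of the rest the smaller one is meant. Of the things that look like the part that bears cubby_mouth, the largest one is meant.

How it is judged:
By the outcome, as a careful person would: the job done as asked, in the order asked, and still so for the second after the job is handed in, with the robot touching nothing.
It also fails if it takes over 61 s, if anything falls off the work surface, if the arm or the gripper's body presses on something with over 40 N, if the wrist force passes 120 N, or if a joint passes its speed limit or range.

## Robot

A 6-joint arm with a two-finger parallel gripper is mounted at the origin on the work surface. World frame = base frame: x ahead of the robot, y to its left, z up, the work surface at z = 0. Lengths are in m, angles in rad, forces in N, time in s.
With the tool pointing down it reaches from about 0.3 to 0.95 m from the base axis. Payload 3.1 kg.
Tool frame: the origin (TCP) lies at the very end of the fingers, on their centre line; the grasp point (between the pads) lies 19 mm behind it; z points along the fingers, y is the line along which they close (so a half turn about z gives the same grasp; the last joint's range is limited). The gripper opens to 85 mm and grips with 20 to 120 N. Pads are 22 mm wide; open, the fingers measure 114 mm over their backs; the gripper's body (76 mm by 85 mm) begins 54 mm behind the grasp point. The pads swing forward as they close: fully open they stand 13 mm farther back than shut.
Start: joints at [1.06, 0.308, 1.634, -0, 1.2, -0.07], TCP at [0.267, 0.565, 0.231] pointing down, gripper open.
Joint ranges: [-3.06, 3.06], [-0.79, 1.96], [0.05, 2.63], [-1.19, 4.34], [0.05, 2.64], [-2.94, 2.94]. Speed limits (rad/s): [2.79, 2.79, 3.14, 3.14, 3.14, 3.14].

## Interface

Orientations are given as a rotation vector (axis times angle).
In Python, from plant import r, eyes gives the robot as it stands.
- The arm moves only by the shell command python3 -m creep 'ROWS'. ROWS is JSON, a list of rows, each a list of 3 entries, a list of its own where there are three numbers: the opening, from 0 (shut) to 1 (fully open), then the shift along the world's x, y, z normalised to -1 to 1, where 1 is 0.2 m, then the turn about the world's z normalised to -1 to 1, where 1 is pi/2 rad. A call has 1 to 10 rows; each row is the pose to reach, as a shift and turn from the pose commanded when the call began; what a row does not reach only later rows make up. A row lasts 1/12 s, in which the tool goes at most 41.7 mm and 7.16 degrees, less where a joint would pass 70% of its speed; a pose out of reach is approached as far as the arm can. A call with a number of a shift or a turn outside -1 to 1 is refused whole. A call with a gripper value outside its range is refused whole. The fingers move at their own pace and stop on an object; the grip force is fixed at half the most. Time passes only in rows, so rows that repeat a pose let the fingers close. It gives the time, the measured TCP pose, the force, the opening and the grip force at its end, in the units of the state.
- r.get_state(): the state, without advancing time (a new reading comes with each control period).
- eyes.get_image(name): name is "side" or "top" or "wrist"; returns a dict with "frame" (480x640x3 uint8, red, green, blue), "mtx" (3x3 intrinsics, pixels), "pose" (4x4, takes a point from camera to world coordinates). Camera axes: x right, y down, z forward; pixel columns grow to the right and rows downward; lengths in m; the calibration is good to about 2 mm. A picture is of the moment at which its call begins. There is no depth.
- r.close_job(): hands the job in; it is judged then, once.
The state is a dict: "time": time; "q": joint angles; "joint_velocities": joint speeds; "effort": joint torques, N m; "tcp_pos": TCP position; "ee_rot": TCP orientation; "ft_force": force on the tool from outside, world axes, zero at the start; "torque": the same for the moment, N m; "width": opening from 0.0 (shut) to 1.0 (fully open); "gripper_force": force on a finger pad.
Only numpy, scipy, OpenCV 4.12 (cv2) and the standard library are available. Lean on these libraries where they do the work, as an engineer would, in place of code of your own. Each camera call takes 0.05 s, during which the arm holds its last target. There are 200 camera calls.

## Working session

There is one attempt and no reset: what is moved stays moved. The work goes in short steps, Python scripts to look and compute and a shell command to move; the robot and the scene stay as the last step left them, time stands still between calls to the robot, and variables do not carry over. Pictures are saved under pics/ and viewed, at most 11 in all, crops included, and the job is handed in when it is done.

```bash
mkdir -p pics
cat > h.py <<'E'
import numpy as np, cv2, pickle
from plant import r, eyes
def snap(name, fn):
    d=eyes.get_image(name); cv2.imwrite('pics/'+fn+'.png', d['frame'][:,:,::-1]); pickle.dump(d,open('pics/'+fn+'.pkl','wb')); return d
def load(fn): return pickle.load(open('pics/'+fn+'.pkl','rb'))
def pt(d,u,v,z):
    K=np.array(d['mtx']);T=np.array(d['pose']); ray=T[:3,:3]@np.linalg.solve(K,[u,v,1.]); o=T[:3,3]
    return o+ray*(z-o[2])/ray[2]
def proj(d,p):
    K=np.array(d['mtx']);T=np.array(d['pose']); c=K@(T[:3,:3].T@(np.array(p)-T[:3,3])); return c[:2]/c[2]
E
python3 - <<'E'
from h import *
for n in ('top','side'):
    d=snap(n,n+'0'); print(n,np.round(d['pose'],3).tolist(),np.round(d['mtx'],1).tolist())
print(r.get_state())
E
```

```text
top [[-0.02, -0.986, 0.165, 0.316], [-1.0, 0.021, 0.004, -0.182], [-0.007, -0.165, -0.986, 1.332], [0.0, 0.0, 0.0, 1.0]] [[519.7, 0.0, 320.4], [0.0, 519.7, 239.0], [0.0, 0.0, 1.0]]
side [[-0.991, -0.08, 0.107, 0.383], [-0.133, 0.687, -0.714, 0.82], [-0.016, -0.722, -0.691, 1.064], [0.0, 0.0, 0.0, 1.0]] [[606.8, 0.0, 311.2], [0.0, 606.8, 235.8], [0.0, 0.0, 1.0]]
{'time': 0.1, 'q': array([ 1.06029590e+00,  3.08917318e-01,  1.63507770e+00, -5.81168117e-07,
        1.19967572e+00, -6.97120474e-02]), 'joint_velocities': array([-0.00027927, -0.00452008, -0.00225018,  0.00094033, -0.00260941,
        0.00045602]), 'effort': array([-6.91772930e-04, -4.16404867e+01, -2.77646542e+01, -4.57298233e-05,
        3.99802026e-03, -5.89364546e-06]), 'tcp_pos': array([0.26632371, 0.56459154, 0.2301535 ]), 'ee_rot': array([-0.68666657, -3.06502076,  0.0031275 ]), 'ft_force': array([ 0.68019576,  0.85256523, -0.83618994]), 'torque': array([-0.01455354, -0.04611413,  0.00588703]), 'gripper_force': 0.0, 'width': 1.0036189003543288}
```

View pics/top0.png

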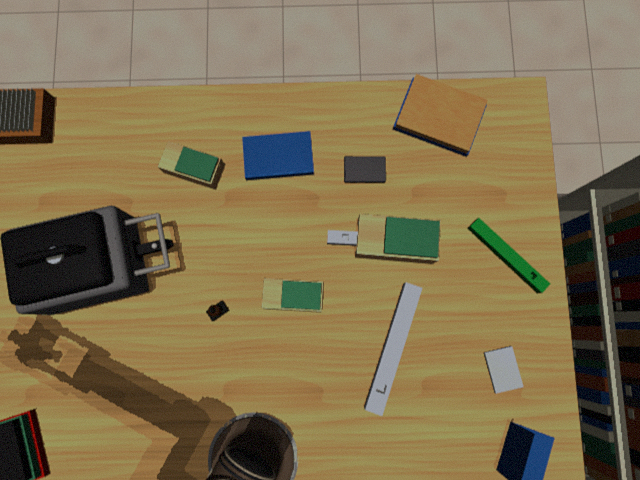

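View pics/side0.png

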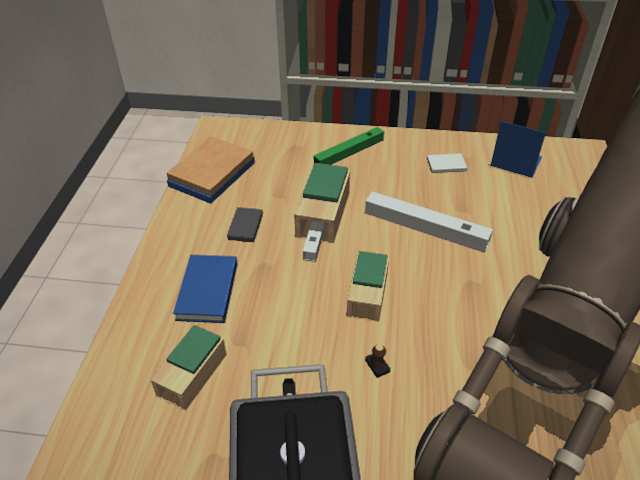

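The top view offers three white/green bars: a small grey tube sticking out of the pigeonhole at (342,237), a larger white bar at (393,348), and a green one at (508,255). There are three pigeonholes: (398,238), the largest, plus (192,165) and (293,295). The small grey tube in the largest pigeonhole fits the description. I'll confirm that in a crop.

Run:
```python
from h import *
d=load('top0');f=d['frame'][:,:,::-1]
a=cv2.resize(f[205:275,315:455],None,fx=5,fy=5,interpolation=cv2.INTER_CUBIC)[:,:700]
b=cv2.resize(f[205:285,105:195],None,fx=5,fy=5,interpolation=cv2.INTER_CUBIC)
s=load('side0')['frame'][:,:,::-1]
c=cv2.resize(s[360:410,240:340],None,fx=5,fy=5,interpolation=cv2.INTER_CUBIC)
im=np.zeros((600,800,3),np.uint8)
a=cv2.resize(f[205:275,315:455],(700,350));im[:300,:600]=cv2.resize(a,(600,300))
im[300:600,:337]=cv2.resize(b,(337,300)); im[300:525,337:787]=cv2.resize(c,(450,225))
cv2.imwrite('pics/crop1.png',im)
for n,u,v,z in [('wfront',328,237,.032),('hole',345,236,.032),('cubfrontTL',359,215,.077),('cubfrontBL',357,257,.077),('cubbackR',440,219,.077),('cubbackBR',438,262,.077),('bar1',160,214,.118),('bar2',167,268,.118),('tip',172,243,.07),('stamp',217,311,.03),('whitebar',393,348,.03),('inkpad',365,169,.018),('book',278,155,.028)]:
    print(n,np.round(pt(d,u,v,z),3))
```

```text
wfront [ 0.538 -0.196  0.032]
hole [ 0.54  -0.24   0.032]
cubfrontTL [ 0.584 -0.274  0.077]
cubfrontBL [ 0.48  -0.265  0.077]
cubbackR [ 0.569 -0.472  0.077]
cubbackBR [ 0.463 -0.461  0.077]
bar1 [0.588 0.205 0.118]
bar2 [0.458 0.184 0.118]
tip [0.525 0.188 0.07 ]
stamp [0.358 0.083 0.03 ]
whitebar [ 0.259 -0.35   0.03 ]
inkpad [ 0.719 -0.298  0.018]
book [ 0.759 -0.071  0.028]
```

View pics/crop1.png

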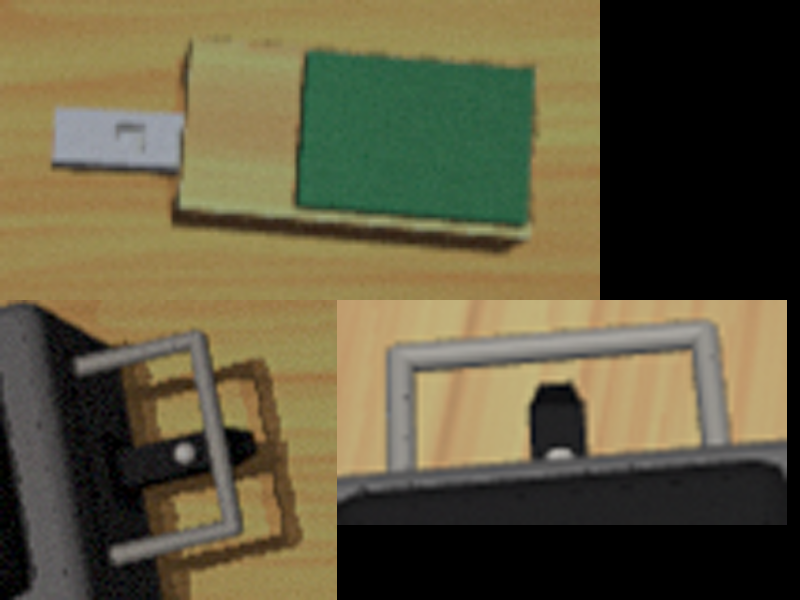

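The crop confirms it: a grey tube with a square hole, coming out of the largest pigeonhole. Its front end is at about (327,237) and it meets the mouth at about (357,238). The neck tip is at (173,243), the button at (154,246), and the bar runs from (158,215) to (168,265). Next I work out the geometry.

Run:
```python
from h import *
d=load('top0')
f=pt(d,327.4,236.6,.032); m=pt(d,357.2,238.2,.032); print('front',f,'mouthpt',m,np.linalg.norm(f-m),'ang',np.degrees(np.arctan2(*(f-m)[1::-1])))
b1=pt(d,158.4,214.9,.118);b2=pt(d,167.8,265.5,.118);bd=b1-b2;print('bar',b1,b2,np.linalg.norm(bd),'neck ang',90+np.degrees(np.arctan2(bd[1],bd[0])))
a=np.array([-bd[1],bd[0],0])/np.linalg.norm(bd)
print('root from bar',(b1+b2)/2+.078*a); B=pt(d,154.1,245.8,.0865);print('root from button',B+.0465*a); t=pt(d,173.4,243.1,.07);print('root from tip',t+.088*a)
s=load('side0')
for p in [f,B,t,b1,b2]: print(proj(s,p))
st=r.get_state();from scipy.spatial.transform import Rotation as R
print(R.from_rotvec(st['ee_rot']).as_matrix().round(3))
```

```text
front [ 0.53916921 -0.19498207  0.032     ] mouthpt [ 0.53345353 -0.27040006  0.032     ] 0.07563426680095449 ang 85.66602459191493
bar [0.58562952 0.20875239 0.118     ] [0.463409   0.18276505 0.118     ] 0.12495278445607591 neck ang 102.00384440624819
root from bar [0.50829703 0.27205314 0.118     ]
root from button [0.50640495 0.27243774 0.0865    ]
root from tip [0.50615219 0.27103145 0.07      ]
[309.6702756  250.60704959]
[290.66842967 392.67823745]
[290.1281041  377.69073057]
[254.07353109 370.58590341]
[321.99150921 365.55361611]
[[-0.904  0.427 -0.001]
 [ 0.427  0.904 -0.002]
 [ 0.    -0.002 -1.   ]]
```

```bash
python3 -m creep '[[1,[0,0,0.3],0],[1,[0,0,0.65],0],[1,[0,-0.2,0.65],-0.08],[1,[0.1,-0.4,0.65],-0.16],[1,[0.15,-0.6,0.65],-0.24],[1,[0.2,-0.8,0.65],-0.32],[1,[0.25,-1,0.65],-0.4],[1,[0.25,-1,0.65],-0.4]]'
python3 -m creep '[[1,[0.1,-0.2,0],-0.07],[1,[0.2,-0.4,0],-0.14],[1,[0.3,-0.6,0],-0.21],[1,[0.4,-0.8,0],-0.29],[1,[0.5,-1,0],-0.367],[1,[0.5,-1,0],-0.367]]'
```

```text
time: 0.77
tcp_pos: [0.317, 0.3608, 0.361]
ee_rot: [1.609, 2.696, -0.004]
ft_force: [0.5, 0.8, -1.0]
width: 1.001
gripper_force: 0.0
time: 1.27
tcp_pos: [0.418, 0.1609, 0.361]
ee_rot: [2.31, 2.126, -0.002]
ft_force: [-0.3, 0.3, -0.0]
width: 1.001
gripper_force: 0.0
```

```bash
python3 -c "
from h import *; snap('wrist','w_neck')"
python3 -m creep '[[1,[0.1,-0.2,0],0],[1,[0.2,-0.4,0],0],[1,[0.3,-0.6,-0.1],0],[1,[0.4,-0.8,-0.2],0],[1,[0.5,-1,-0.3],0],[1,[0.5,-1,-0.3],0]]'
python3 -m creep '[[1,[0,-0.2,-0.1],0],[1,[0,-0.4,-0.2],0],[1,[0.1,-0.6,-0.4],0],[1,[0.1,-0.8,-0.6],0],[1,[0.1,-0.88,-0.7],0],[1,[0.1,-0.88,-0.7],0],[1,[0.1,-0.88,-0.7],0]]'
python3 - <<'E'
from h import *
a=load('w_neck')['frame'];b=snap('wrist','w_wand')['frame']
im=np.hstack([cv2.resize(a,(400,300)),cv2.resize(b,(400,300))])[:,:,::-1]
cv2.imwrite('pics/pair.png',im)
E
```

```text
time: 1.82
tcp_pos: [0.5168, -0.037, 0.2992]
ee_rot: [-2.303, -2.135, 0.003]
ft_force: [-0.1, -0.1, -0.5]
width: 1.002
gripper_force: 0.0
time: 2.4
tcp_pos: [0.5334, -0.2115, 0.1558]
ee_rot: [-2.3, -2.128, 0.006]
ft_force: [-0.2, -0.1, -0.1]
width: 0.996
gripper_force: 0.0
```

View pics/pair.png

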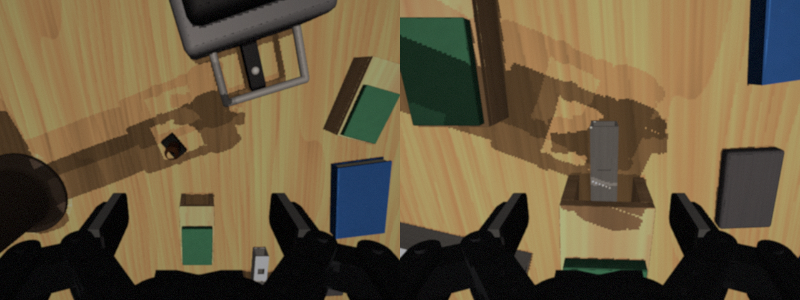

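Run:
```python
from h import *
a=load('w_neck')['frame'][20:180,320:510];b=load('w_wand')['frame'][180:340,240:430]
im=np.hstack([cv2.resize(x,(400,337),interpolation=cv2.INTER_CUBIC) for x in (a,b)])[:,:,::-1]
cv2.imwrite('pics/pair2.png',im)
```

```text
(no output)
```

View pics/pair2.png

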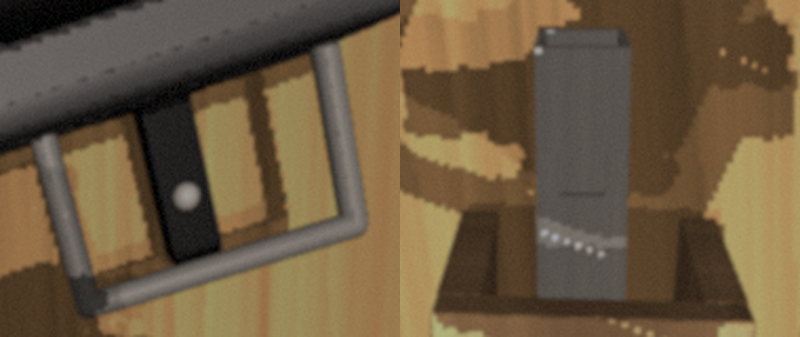

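Run:
```python
from h import *
d=load('w_wand');print(np.array(d['pose'])[:3,3],r.get_state()['tcp_pos'])
f=pt(d,326.5,202.3,.032);m=pt(d,326,321.6,.032);print(f,m,np.degrees(np.arctan2(*(f-m)[1::-1])))
print('w',np.linalg.norm(pt(d,240+136/2.105,202.3,.032)-pt(d,240+229/2.105,202,.032)))
d=load('w_neck');b2=pt(d,361.8,162.5,.118);b1=pt(d,487.2,126.9,.118);bd=b1-b2;L=np.linalg.norm(bd);a=np.array([-bd[1],bd[0],0])/L
print(L,90+np.degrees(np.arctan2(bd[1],bd[0])));B=pt(d,408.8,113.1,.085)
print('root',(b1+b2)/2+.078*a,B+.0465*a)
```

```text
[ 0.54008193 -0.13331952  0.29768821] [ 0.53464817 -0.21045253  0.15811503]
[ 0.53912609 -0.19285931  0.032     ] [ 0.53203776 -0.28600929  0.032     ] 85.64841142308715
w 0.03067510365182397
0.12249043467756522 101.02908891122588
root [0.50800384 0.27627125 0.118     ] [0.50746892 0.27497603 0.085     ]
```

```bash
python3 -m creep '[[1,[0.01,-0.01,-0.15],0],[1,[0.01,-0.01,-0.3],0],[1,[0.01,-0.01,-0.45],0],[1,[0.01,-0.01,-0.6],0],[1,[0.01,-0.01,-0.7],0],[1,[0.01,-0.01,-0.77],0],[1,[0.01,-0.01,-0.77],0]]'
python3 -m creep '[[0,[0,0,0],0],[0,[0,0,0],0],[0,[0,0,0],0],[0,[0,0,0],0],[0,[0,0,0],0],[0,[0,0,0],0],[0,[0,0,0],0],[0,[0,0,0],0]]'
```

```text
time: 3.03
tcp_pos: [0.5373, -0.2105, 0.0053]
ee_rot: [-2.298, -2.135, 0.002]
ft_force: [-0.6, 0.3, -0.3]
width: 1.001
gripper_force: 0.0
time: 3.7
tcp_pos: [0.5403, -0.2135, 0.0092]
ee_rot: [2.301, 2.134, 0.002]
ft_force: [0.2, 0.8, 6.4]
width: 0.362
gripper_force: 61.3
```

```bash
python3 -m creep '[[0,[0,0,0.015],0],[0,[0.008,0.1,0.02],0],[0,[0.015,0.2,0.02],0],[0,[0.023,0.3,0.02],0],[0,[0.03,0.4,0.02],0],[0,[0.038,0.5,0.02],0],[0,[0.046,0.6,0.02],0],[0,[0.053,0.7,0.02],0],[0,[0.061,0.8,0.02],0],[0,[0.069,0.9,0.02],0]]'
python3 -m creep '[[0,[0.008,0.1,0],0],[0,[0.015,0.2,0],0],[0,[0.015,0.2,0],0],[0,[0.015,0.2,-0.005],0],[0,[0.015,0.2,-0.005],0],[0,[0.015,0.2,-0.005],0]]'
python3 -c "
from h import *; snap('top','top1')
f=load('top1')['frame'][130:330,140:460,::-1]; cv2.imwrite('pics/t1.png',cv2.resize(f,(800,500)))"
```

```text
time: 4.53
tcp_pos: [0.5516, -0.0317, 0.0108]
ee_rot: [-2.303, -2.135, 0.001]
ft_force: [1.2, 0.5, -1.5]
width: 0.364
gripper_force: 60.4
time: 5.03
tcp_pos: [0.5552, 0.0065, 0.0101]
ee_rot: [-2.304, -2.136, 0.001]
ft_force: [0.4, 0.0, -1.2]
width: 0.363
gripper_force: 60.3
```

View pics/t1.png

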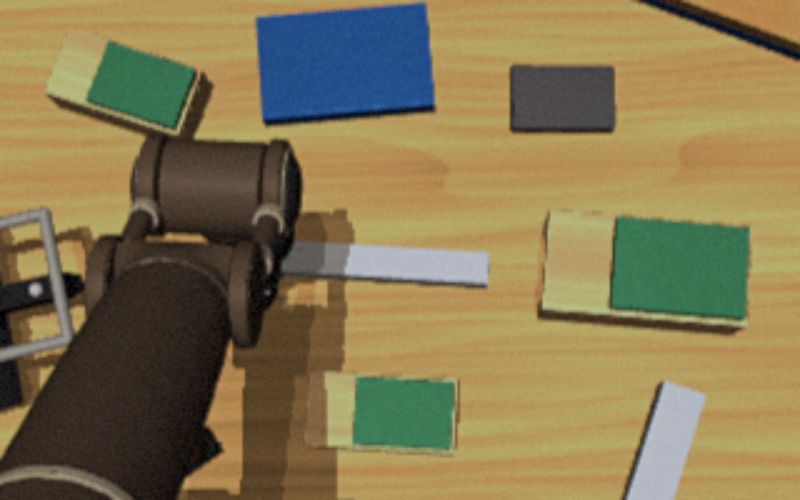

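```bash
python3 -m creep '[[1,[0,0,0],0],[1,[0,0,0],0],[1,[0,0,0],0],[1,[0,0,0],0],[1,[0,0,0],0],[1,[0,0,0.2],0],[1,[0,0,0.4],0],[1,[0,0,0.5],0],[1,[-0.02,-0.2,0.5],0],[1,[-0.02,-0.2,0.5],0]]'
python3 -m creep '[[1,[-0.02,-0.2,0],0],[1,[-0.04,-0.4,0],0],[1,[-0.04,-0.54,0],0],[1,[-0.04,-0.54,0],0],[1,[-0.04,-0.54,0],0]]'
python3 - <<'E'
from h import *
b=snap('wrist','w2')['frame'][:,:,::-1]; t=snap('top','top2')['frame'][180:300,270:370,::-1]
cv2.imwrite('pics/p3.png',np.hstack([cv2.resize(b[:300,160:560],(400,300)),cv2.resize(t,(400,480))[:300]]))
print(r.get_state()['tcp_pos'])
E
```

```text
time: 5.92
tcp_pos: [0.5534, -0.0369, 0.113]
ee_rot: [2.299, 2.132, 0.002]
ft_force: [-0.4, 0.5, 0.4]
width: 0.998
gripper_force: 0.0
time: 6.33
tcp_pos: [0.5431, -0.1421, 0.11]
ee_rot: [-2.306, -2.133, 0.0]
ft_force: [-0.7, 0.3, -0.4]
width: 1.001
gripper_force: 0.0
[ 0.54296473 -0.14018392  0.1098046 ]
```

View pics/p3.png

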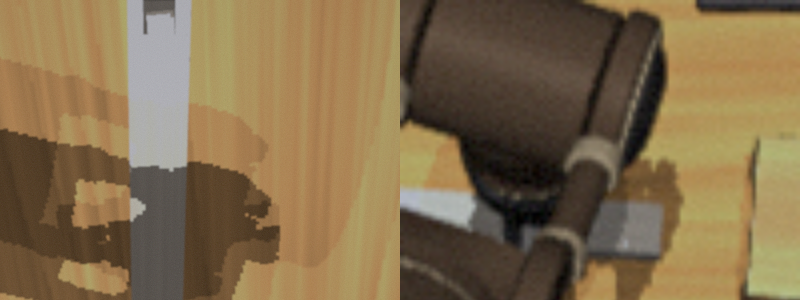

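Run:
```python
from h import *
d=load('w2');h=pt(d,320,18,.032);f=pt(d,319.5,150,.032);m=pt(d,318.7,285,.032);print(h,f,m,np.degrees(np.arctan2(*(h-m)[1::-1])))
t=load('top2');print('rear',pt(t,270+660/4,180+(203+257)/2/4,.032))
```

```text
[ 0.55325381 -0.0191422   0.032     ] [ 0.54795178 -0.08373686  0.032     ] [ 0.54111102 -0.16490598  0.032     ] 85.2379928143657
rear [ 0.5310781  -0.46733448  0.032     ]
```

```bash
python3 -m creep '[[1,[0,0,-0.15],0],[1,[0,0,-0.3],0],[1,[0,0,-0.42],0],[1,[0,0,-0.5],0],[1,[0,0,-0.5],0]]'
python3 -m creep '[[0,[0,0,0],0],[0,[0,0,0],0],[0,[0,0,0],0],[0,[0,0,0],0],[0,[0,0,0],0],[0,[0,0,0],0],[0,[0,0,0],0]]'
```

```text
time: 6.85
tcp_pos: [0.5396, -0.1378, 0.0062]
ee_rot: [-2.295, -2.134, 0.006]
ft_force: [-1.3, 0.9, 0.7]
width: 1.003
gripper_force: 0.0
time: 7.43
tcp_pos: [0.5451, -0.1412, 0.012]
ee_rot: [2.301, 2.135, 0.003]
ft_force: [-0.1, 0.7, 5.7]
width: 0.359
gripper_force: 61.9
```

```bash
python3 -m creep '[[0,[0,0,0.1],0],[0,[0,0,0.2],0.04],[0,[0.02,0.1,0.28],0.09],[0,[0.04,0.25,0.28],0.14],[0,[0.08,0.4,0.28],0.175],[0,[0.1,0.55,0.28],0.175],[0,[0.1,0.67,0.28],0.175],[0,[0.1,0.67,0.28],0.175],[0,[0.1,0.67,0.28],0.175],[0,[0.1,0.67,0.28],0.175]]'
python3 - <<'E'
from h import *
b=snap('wrist','w3')['frame'][:,:,::-1]; t=snap('side','side3')['frame'][280:430,200:400,::-1];s=snap('top','top3')['frame'][200:300,140:340,::-1]
im=np.zeros((600,800,3),np.uint8);im[:300,:400]=cv2.resize(b,(400,300));im[:300,400:]=cv2.resize(t,(400,300));im[300:,:]=cv2.resize(b[0:225,170:470],(800,600))[:300]
im[300:,:]=0; im[300:600,:400]=cv2.resize(b[0:150,220:420],(400,300)); im[300:500,400:]=cv2.resize(s,(400,200))
cv2.imwrite('pics/p4.png',im);print(r.get_state()['tcp_pos'])
E
```

```text
time: 8.27
tcp_pos: [0.563, -0.0071, 0.0659]
ee_rot: [-1.988, -2.433, 0.001]
ft_force: [0.1, 0.1, -1.6]
width: 0.36
gripper_force: 61.0
[ 0.5633192  -0.00790268  0.06611435]
```

View pics/p4.png

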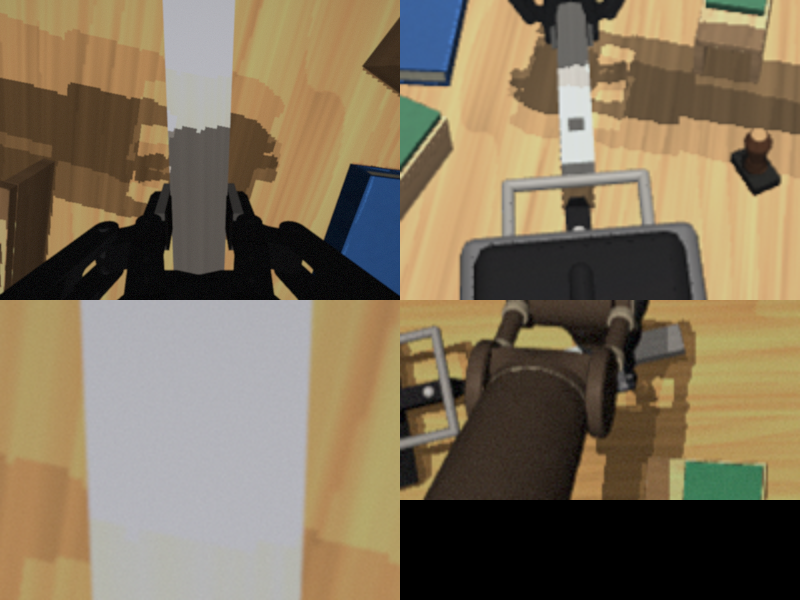

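Run:
```python
from h import *
from scipy.spatial.transform import Rotation as R
d=load('side3');st=r.get_state();p=st['tcp_pos'];M=R.from_rotvec(st['ee_rot']).as_matrix();y=M[:,1];ang=np.degrees(np.arctan2(y[1],y[0]))%180;print('wand ang',ang+90 if ang<90 else ang)
th=np.radians(101.3);a=np.array([-np.sin(th-np.pi/2),np.cos(th-np.pi/2),0]);n=np.array([a[1],-a[0],0])
img=d['frame'][:,:,::-1].copy();x0,y0,w,h=240,300,100,75
im=cv2.resize(img[y0:y0+h,x0:x0+w],(800,600),interpolation=cv2.INTER_CUBIC)
def dot(P,c):
    u=proj(d,P);cv2.circle(im,(int((u[0]-x0+.5)*8),int((u[1]-y0+.5)*8)),3,c,-1);return u.round(1)
g=np.array([p[0],p[1],.070]);z=np.array([0,0,.016])
for s in (1,-1):
    print('front top',dot(g+.1665*a+z+s*.016*n,(0,0,255)),'bot',dot(g+.1665*a-z+s*.016*n,(0,255,0)));dot(g+.06*a+z+s*.016*n,(0,0,255))
print('hole',dot(g+.1215*a+z,(255,0,0)))
root=np.array([.507,.2735,.07])
for s in (1,-1): print(dot(root-.088*a+s*.007*n+[0,0,.007],(0,255,255)),dot(root-.074*a+s*.012*n+[0,0,.012],(0,255,255)))
dot(root-.0465*a+[0,0,.0165],(255,0,255))
for s in (1,-1): dot(root-.078*a+s*.062*n+[0,0,.048],(255,255,0))
dot(root-.078*a+[0,0,.048],(255,255,0))
cv2.imwrite('pics/p5.png',im)
```

```text
wand ang 101.38177757193226
front top [280.7 360.1] bot [281.5 369.6]
front top [297.3 359. ] bot [297.8 368.5]
hole [288.2 340.5]
[286.2 376.9] [283.7 382. ]
[293.6 376.4] [296.5 381.1]
```

View pics/p5.png

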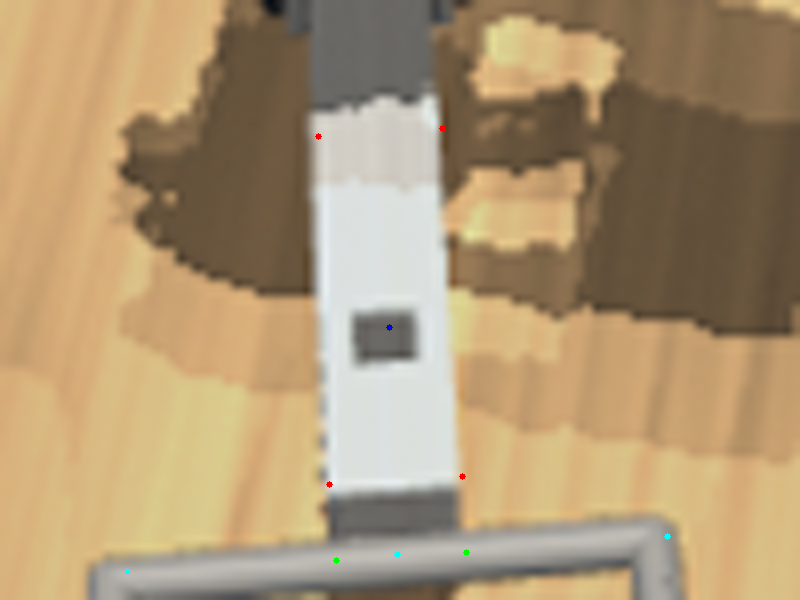

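The overlay puts the wand's front edge at crop (395,490), within about 2 mm of the prediction. Against the neck it needs roughly 1 mm of +x. I start inserting slowly.

```bash
python3 -m creep '[[0,[0,0.03,0],0],[0,[-0.007,0.06,0],0],[0,[-0.013,0.09,0],0],[0,[-0.019,0.12,0],0],[0,[-0.025,0.15,0],0],[0,[-0.031,0.18,0],0],[0,[-0.037,0.21,0],0],[0,[-0.043,0.24,0],0],[0,[-0.043,0.24,0],0]]'
```

```text
time: 9.17
tcp_pos: [0.5546, 0.0426, 0.0663]
ee_rot: [-1.987, -2.433, -0.001]
ft_force: [0.6, 0.9, -2.1]
width: 0.358
gripper_force: 61.0
```

```bash
python3 -m creep '[[0,[-0.006,0.03,0],0],[0,[-0.012,0.06,0],0],[0,[-0.018,0.09,0],0],[0,[-0.018,0.09,0],0]]'
python3 -m creep '[[0,[-0.006,0.03,0],0],[0,[-0.012,0.06,0],0],[0,[-0.018,0.09,0],0],[0,[-0.018,0.09,0],0]]'
```

```text
time: 9.5
tcp_pos: [0.5511, 0.0603, 0.0663]
ee_rot: [-1.988, -2.433, -0.0]
ft_force: [1.1, -0.5, -1.7]
width: 0.361
gripper_force: 61.1
time: 9.83
tcp_pos: [0.5475, 0.0787, 0.0664]
ee_rot: [-1.988, -2.432, -0.001]
ft_force: [-0.8, 0.3, 0.3]
width: 0.362
gripper_force: 61.1
```

```bash
python3 -m creep '[[0,[-0.006,0.03,0],0],[0,[-0.012,0.06,0],0],[0,[-0.018,0.09,0],0],[0,[-0.024,0.12,0],0],[0,[-0.024,0.12,0],0]]'
python3 -m creep '[[0,[-0.004,0.02,0],0],[0,[-0.007,0.035,0],0],[0,[-0.007,0.035,0],0]]'
python3 -c "
from h import *
t=snap('side','side6')['frame'][330:430,230:350,::-1];s=snap('top','top6')['frame'][200:290,100:220,::-1]
cv2.imwrite('pics/p6.png',np.hstack([cv2.resize(t,(400,333),interpolation=2),cv2.resize(s,(400,300),interpolation=2)[:,:].copy() if 0 else cv2.resize(s,(400,333),interpolation=2)]))"
```

```text
time: 10.25
tcp_pos: [0.5424, 0.1029, 0.0661]
ee_rot: [-1.987, -2.432, -0.001]
ft_force: [-0.8, 1.9, -0.6]
width: 0.363
gripper_force: 61.1
time: 10.5
tcp_pos: [0.5412, 0.1087, 0.066]
ee_rot: [-1.988, -2.433, 0.0]
ft_force: [-0.8, -0.3, -1.8]
width: 0.364
gripper_force: 61.0
```

```bash
python3 -m creep '[[0,[-0.002,0.01,0],0],[0,[-0.004,0.02,0],0],[0,[-0.004,0.02,0],0]]'
python3 -c "
from h import *
t=snap('side','side6')['frame'][330:430,230:350,::-1];s=snap('top','top6')['frame'][200:290,100:220,::-1]
cv2.imwrite('pics/p6.png',np.hstack([cv2.resize(t,(400,333),interpolation=2),cv2.resize(s,(400,300),interpolation=2)[:300]]) if 0 else np.hstack([cv2.resize(t,(400,333),interpolation=2),cv2.resize(s,(400,333),interpolation=2)]))"
```

```text
time: 10.85
tcp_pos: [0.5413, 0.1106, 0.0664]
ee_rot: [1.984, 2.432, -0.003]
ft_force: [0.7, -5.8, -1.3]
width: 0.363
gripper_force: 61.1
```

```bash
python3 -m creep '[[0,[-0.002,0.01,0],0],[0,[-0.004,0.02,0],0],[0,[-0.004,0.02,0],0],[0,[-0.004,0.02,0],0]]'
python3 -c "
from h import *
t=snap('side','side6')['frame'][330:430,230:350,::-1];s=snap('top','top6')['frame'][200:290,100:220,::-1]
cv2.imwrite('pics/p6.png',np.hstack([cv2.resize(x,(400,333),interpolation=2) for x in (t,s)]))"
```

```text
time: 11.28
tcp_pos: [0.5419, 0.1108, 0.0669]
ee_rot: [1.977, 2.43, -0.008]
ft_force: [3.0, -16.7, -1.1]
width: 0.358
gripper_force: 61.1
```

View pics/p6.png

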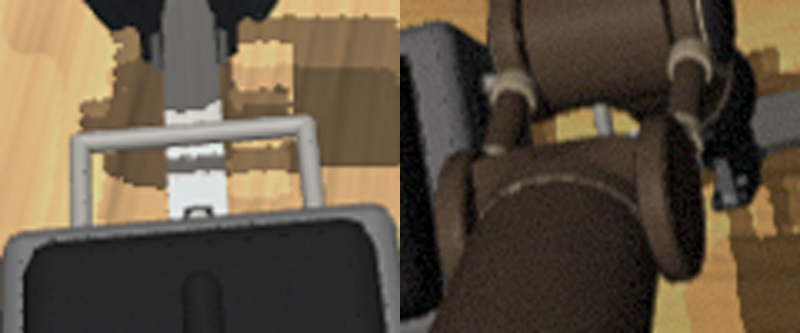

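The wand is stopped hard against the face (17 N, no more travel). In the side view the hole at crop (198,212) has something light inside it. I relieve the push, let go, back off, and then check from the top camera.

```bash
python3 -m creep '[[0,[0.004,-0.02,0],0],[0,[0.005,-0.024,0],0],[0,[0.005,-0.024,0],0]]'
python3 -m creep '[[1,[0,0,0],0],[1,[0,0,0],0],[1,[0,0,0],0],[1,[0,0,0],0],[1,[0,0,0],0],[1,[0,0,0],0],[1,[0,0,0.2],0],[1,[0,0,0.4],0],[1,[0,0,0.6],0],[1,[0,0,0.8],0]]'
python3 -m creep '[[1,[0,-0.2,0],0],[1,[0,-0.4,0.1],0],[1,[0,-0.6,0.2],0],[1,[0,-0.8,0.2],0],[1,[0,-1,0.2],0],[1,[0,-1,0.2],0],[1,[0,-1,0.2],0],[1,[0,-1,0.2],0]]'
python3 -c "
from h import *
t=snap('top','top7')['frame'][:,:,::-1];s=snap('side','side7')['frame'][:,:,::-1]
im=np.zeros((600,800,3),np.uint8);R=lambda x:cv2.resize(x,(400,300),interpolation=2)
im[:300,:400]=R(t);im[:300,400:]=R(s);im[300:,:400]=R(t[210:270,120:200]);im[300:,400:]=R(s[360:420,250:330])
cv2.imwrite('pics/p7.png',im);print(r.get_state()['tcp_pos'])"
```

```text
time: 11.63
tcp_pos: [0.5413, 0.1105, 0.0663]
ee_rot: [1.988, 2.431, -0.001]
ft_force: [1.8, -5.1, -1.9]
width: 0.361
gripper_force: 61.0
time: 12.47
tcp_pos: [0.5403, 0.1116, 0.2276]
ee_rot: [-1.988, -2.432, 0.001]
ft_force: [0.7, -0.1, 0.1]
width: 0.996
gripper_force: 0.0
time: 13.13
tcp_pos: [0.5406, -0.0883, 0.266]
ee_rot: [-1.989, -2.43, -0.001]
ft_force: [-0.2, 0.5, -0.4]
width: 0.999
gripper_force: 0.0
[ 0.54065253 -0.08713895  0.26582665]
```

View pics/p7.png

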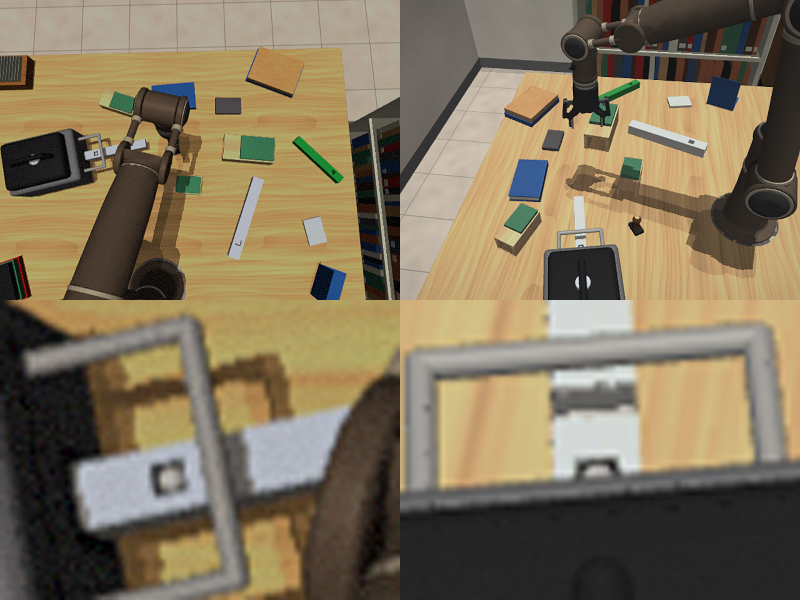

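The top crop shows the steel dome standing in the hole at (170,477). The wand is seated against the face under the rail, the other things are where they were, and the gripper is clear.

```bash
python3 -c "
from plant import r
print(r.close_job())"
```

```text
the job is handed in; nothing more can be done
None
```

The wand is out of the pigeonhole, was laid down and regrasped, and now sits fully on the vacuum neck under the guard rail with the button up through the hole; it's released and the job is handed in at about 13 s.

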